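# Weigh the blue glass gems on the hand scale

### The job

Weigh the tub of blue glass gems: take the hand scale that stands on it by its black handle and lift until the tub hangs at least 5 cm clear of the table, and keep it hanging still there for two seconds so that the reading settles. Then set it down upright in the middle of the empty oval wooden board, without letting it drop, and let go. Leave the tub of green gems where it stands.

Things in the scene. Friction and masses are not known exactly. Their poses are not given: they have to be found in the camera images.
- blue_tub: Clear tub of blue glass gems, blue lid: 98 mm across the lid, 84 mm at the foot, 80 mm high, 0.4 to 0.6 kg. A hand spring scale stands upright on its lid, always in line with it. On top of the scale a black bar handle 90 mm long (tub's y axis), 26 mm wide (its x axis), 24 mm high, centre 208 mm above the tub's foot when slack: grip across the 26 mm, from above. Origin: centre of underside; z up.
- blue_scale (a joint): Stretch (m) of the blue tub's scale (aluminium case 24 x 44 x 64 mm, from 122 to 186 mm above the tub's foot when slack): how far case and handle are drawn up from the tub; 0 slack, 0.040 end stop. Damped spring, 250 N/m: with the tub hanging 0.016 to 0.024, so the handle rises that much before the tub leaves the table. Springs back to 0 when the tub stands.
- board: Empty oval board of dark wood lying flat on the table, fixed, 280 mm long (along its x axis), 150 mm wide (y), 16 mm thick, flat on top. Origin: centre of its underside. (The other oval board, covered with mosaic, is a bystander.)
- green_tub: The same tub with its own hand scale, but with green gems and a green lid: a bystander to be left alone. Origin: centre of its underside.

How it is judged (in metres and radians):
On the way:
1. the blue tub hangs on its scale (stretched over 10 mm), its underside over 35 mm above the table, still (under 30 mm/s, scale under 20 mm/s) for 1 s (height (world z) of blue_tub above 0.035 m and value of joint blue_scale above 0.01 m and linear speed of blue_tub below 0.03 m/s and velocity of joint blue_scale between -0.02 and 0.02 m/s), for 1 s.
At the end, for the whole second after the job is handed in: The blue tub stands upright (within 7 degrees) and at rest on the oval board, its centre within 40 mm of the board's centre, its scale slack again (under 4 mm) (horizontal distance between blue_tub and board below 0.04 m and height (world z) of blue_tub between 0.012 and 0.022 m and angle between blue_tub's own z axis and vertical below 0.12 rad and value of joint blue_scale below 0.004 m and linear speed of blue_tub below 0.02 m/s); the robot touches nothing.
It fails at once if the blue tub is let go while its underside is over 35 mm above the table (height (world z) of blue_tub above 0.035 m and contact force between the fingers and blue_tub below 0.2 N).
It fails at once if the green tub is moved by more than 20 mm or tipped (distance of green_tub from where it was at the start of the episode above 0.02 m or angle between green_tub's own z axis and vertical above 0.3 rad).
It also fails if it takes over 48 s, if anything falls off the work surface, if the arm or the gripper's body presses on something with over 40 N, if the wrist force passes 120 N, or if a joint passes its speed limit or range.

### The arm

A 6-joint arm with a two-finger parallel gripper is mounted at the origin on the work surface. World frame = base frame: x ahead of the robot, y to its left, z up, the work surface at z = 0. Lengths are in m, angles in degrees, forces in N, time in s.
With the tool pointing down it reaches from about 0.325 to 0.85 m from the base axis. Payload 4.4 kg.
Tool frame: the origin (TCP) lies midway between the tips of the shut fingers; the grasp point (between the pads) lies 19 mm behind it; z points along the fingers, y is the line along which they close (so a half turn about z gives the same grasp; the last joint's range is limited). The gripper opens to 94 mm and grips with 3 to 60 N. Pads are 16 mm wide; open, the fingers measure 119 mm over their backs; the gripper's body (75 mm by 177 mm) begins 78 mm behind the grasp point.
Start: joints at [61.163, 11.837, 88.321, -0, 79.842, -8.623], TCP at [0.199, 0.54, 0.205] pointing down, gripper open.
Joint ranges: [-156.59, 156.59], [-49.26, 127.26], [12.9, 141.05], [-63.56, 243.56], [4.71, 150.69], [-161.64, 161.64]. Speed limits (degrees/s): [159.86, 159.86, 180, 180, 180, 180].

### API

Orientations are given as a 3x3 rotation matrix whose columns are the frame's x, y, z axes.
In Python, from cell import manip, vision, ticket gives the robot as it stands (manip), with the cameras (vision) and the job (ticket).
- The arm moves only by the tool shift_gripper, called after ">>>" as name([rows], argument=value, ...), one row to a line, values as JSON. Schema: {"type":"object","properties":{"increments":{"type":"array","items":{"type":"array","items":{"type":"array","items":{"type":"number"},"minItems":6,"maxItems":6},"minItems":1,"maxItems":12},"minItems":1,"maxItems":1},"aperture":{"type":"number"},"clamp_n":{"type":"number"},"only":{"type":"string"},"quiet":{"type":"boolean"},"lines":{"type":"string"}},"required":["increments"],"additionalProperties":false}. increments is a list that holds a single list of rows (three levels of brackets), with 1 to 12 rows, each of 6 numbers: dx, dy, dz in m, then a rotation vector rx, ry, rz in degrees; each row is the pose to reach, as a shift and turn from the pose commanded when the call began, along the tool's axes at that moment; what a row does not reach only later rows make up. A row lasts 1/12 s, in which the tool goes at most 0.0417 m and 7.16 degrees, less where a joint would pass 70% of its speed; a pose out of reach is approached as far as the arm can. aperture is the finger opening in m, set as the call begins (left out keeps the last). The fingers move at their own pace and stop on an object; clamp_n is the grip in N (left out, the last holds). Time passes only in rows, so rows that do not move let the fingers close. The tool returns the time, the measured TCP pose, the force, the opening and the grip force at its end. only (a regular expression) keeps the lines of the reply that match it, lines (a string "A,B") keeps lines A to B, and quiet returns only ok. Input that does not fit is refused with a message, and nothing moves.
- manip.get_state(): the state, without advancing time (a new reading comes with each control period).
- vision.camera(name): name is "side" or "top" or "wrist"; returns the picture (384x512x3 uint8, blue, green, red); there is no depth.
- vision.camera_params(name): a dict with "camera_matrix" (3x3 intrinsics, pixels), "rvec" (rotation vector, rad) and "tvec" (3), from world to camera coordinates, as OpenCV has them. Camera axes: x right, y down, z forward; pixel columns grow to the right and rows downward; lengths in m; the calibration is good to about 2 mm. A picture is of the moment at which its call begins: read the wrist's pose just before it. camera_params takes no time and is no camera call; for the wrist camera it gives the pose at the moment of the call.
- ticket.job_done(): hands the job in; it is judged then, once.
The state is a dict: "time": time; "joint_pos": joint angles; "dq": joint speeds; "joint_efforts": joint torques, N m; "ee_pos": TCP position; "tcp_rot": TCP orientation; "wrist_force": force on the tool from outside, world axes, zero at the start; "wrist_torque": the same for the moment, N m; "finger_gap": finger opening in m; "finger_force": force on a finger pad.
Only numpy, scipy, OpenCV 4.12 (cv2) and the standard library are available. Lean on these libraries where they do the work, as an engineer would, in place of code of your own. Each camera call takes 0.05 s, during which the arm holds its last target. There are 200 camera calls.

## Working session

There is one attempt and no reset: what is moved stays moved. The work goes in short steps, Python scripts to look and compute and a tool call to move; the robot and the scene stay as the last step left them, time stands still between calls to the robot, and variables do not carry over. Pictures are saved under pics/ and viewed, at most 10 in all, crops included, and the job is handed in when it is done.

```bash
ls; mkdir -p pics
```

Run:
```python
from cell import manip, vision, ticket
import cv2,numpy as np
for n in("side","top"):
    im=vision.camera(n);cv2.imwrite(f"pics/{n}0.png",im)
    p=vision.camera_params(n);np.set_printoptions(precision=4,suppress=True)
    R=cv2.Rodrigues(np.array(p["rvec"]))[0];print(n,np.array(p["camera_matrix"]).tolist(),-R.T@np.array(p["tvec"]).ravel(),R.tolist())
s=manip.get_state();print(s["time"],s["ee_pos"],s["tcp_rot"])
```

```text
cell.py
pics
side [[468.7126604518054, 0.0, 260.75570884046164], [0.0, 468.7126604518054, 190.57954863589939], [0.0, 0.0, 1.0]] [ 0.3421 -0.6815  0.8849] [[0.9729292108486525, -0.2306838299223506, -0.013918379567077782], [-0.18013511942411686, -0.7192511506122257, -0.670991148297091], [0.14477599741489047, 0.6553340773646259, -0.7413347136194137]]
top [[471.27490375976805, 0.0, 263.4545826201347], [0.0, 471.27490375976805, 190.92752380319837], [0.0, 0.0, 1.0]] [0.2874 0.0016 1.2587] [[-0.003725994730511828, -0.9999342692037787, -0.010843165366860252], [-0.9834806773924527, 0.005626620630819645, -0.18092567074895435], [0.18097478873851575, 0.009989915524253185, -0.9834369971832806]]
0.1 [0.1983 0.5389 0.2044] [[-0.9384  0.3455 -0.001 ]
 [ 0.3455  0.9384 -0.0018]
 [ 0.0003 -0.002  -1.    ]]
```

View pics/side0.png

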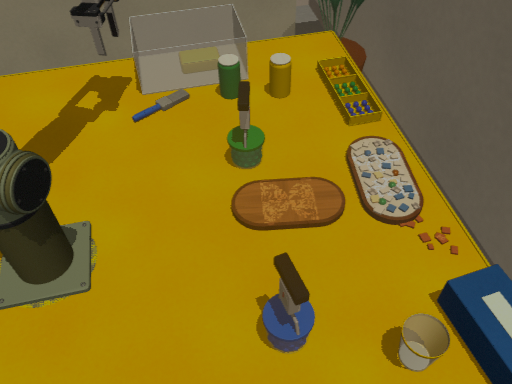

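View pics/top0.png

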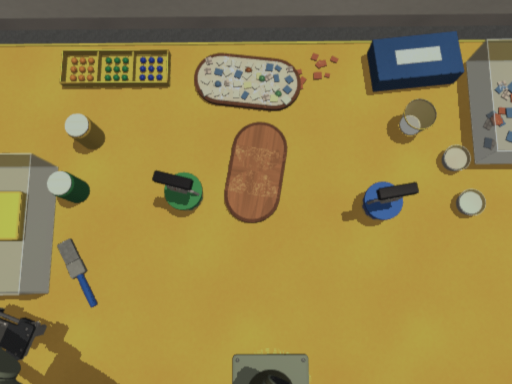

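The side view shows the blue tub with its lid at (289,316) and its handle running from about (277,258) to (305,298). The board is centred near (289,203). In the top view the handle is at (398,191), the lid at (383,201) and the board at (256,172). Next I'll take enlarged crops to get exact corners.

Run:
```python
import cv2,numpy as np
a=cv2.imread("pics/side0.png")[245:355,250:330];b=cv2.imread("pics/top0.png")[175:230,355:425]
a=cv2.resize(a,None,fx=5,fy=5,interpolation=cv2.INTER_CUBIC);b=cv2.resize(b,None,fx=5,fy=5,interpolation=cv2.INTER_CUBIC)
c=np.zeros((550,400+350,3),np.uint8);c[:,:400]=a;c[:275,400:]=b
for x in range(0,750,50):cv2.line(c,(x,0),(x,6),(255,255,255),1)
for y in range(0,550,50):cv2.line(c,(0,y),(6,y),(255,255,255),1)
cv2.imwrite("pics/crop1.png",c)
```

```text
(no output)
```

View pics/crop1.png

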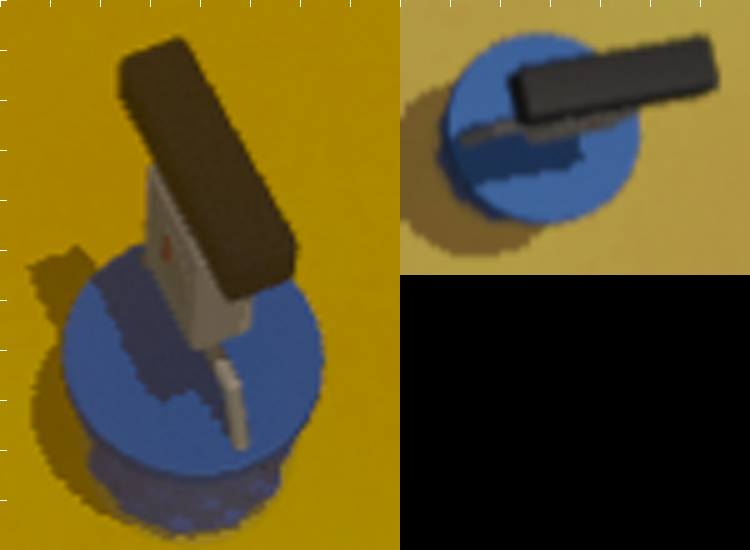

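The crop gives the handle outline. In the side crop it spans (120,65) to (297,298), and in the top crop (510,36) to (718,124). I'll fit a box model to the dark silhouettes in both views, and fit the lid and board as well.

Create h.py:
```python
from cell import manip, vision, ticket
import cv2,numpy as np
from scipy.optimize import minimize
np.set_printoptions(precision=4,suppress=True)
def proj(P,p): return cv2.projectPoints(np.float64(P),np.array(p["rvec"]),np.array(p["tvec"]),np.array(p["camera_matrix"]),None)[0].reshape(-1,2)
def ray(uv,p,z):
    K=np.array(p["camera_matrix"]);R=cv2.Rodrigues(np.array(p["rvec"]))[0];c=-R.T@np.array(p["tvec"]).ravel()
    d=R.T@np.linalg.inv(K)@[uv[0],uv[1],1];return c+d*(z-c[2])/d[2]
def blob(m,seed):
    n,l,s,c=cv2.connectedComponentsWithStats(m.astype(np.uint8));i=np.argmin([np.hypot(*(c[k]-seed)) if s[k,4]>60 else 1e9 for k in range(n)]);return l==i,s[i],c[i]
def fit(pts,masks,cams,x0,step,b=2):
    # silhouette of the hull of pts(x) vs masks, subpixel rendering
    def cost(x):
        e=0
        for m,p in zip(masks,cams):
            h=cv2.convexHull(np.float32(proj(pts(x),p)));r=np.zeros((384*4,512*4),np.uint8)
            cv2.fillConvexPoly(r,np.int32(np.round((h*4+2)*16)),255,cv2.LINE_AA,4)
            r=cv2.resize(r,(512,384),interpolation=cv2.INTER_AREA)/255.
            e+=np.abs(r-m).sum()
        return e
    S=np.vstack([x0]+[np.array(x0)+np.eye(len(x0))[i]*step[i] for i in range(len(x0))])
    for _ in range(3):
        r=minimize(cost,S[0],method="Nelder-Mead",options=dict(initial_simplex=S,xatol=1e-5,fatol=.05,maxiter=400))
        S=np.vstack([r.x]+[r.x+np.eye(len(x0))[i]*step[i]*.5 for i in range(len(x0))])
    return r.x,r.fun,[m.sum() for m in masks]
def box(x,d=(.026,.09,.024)):
    c,s=np.cos(x[3]),np.sin(x[3]);g=np.array([[i,j,k] for i in(-.5,.5) for j in(-.5,.5) for k in(-.5,.5)])*d
    return g@np.array([[c,-s,0],[s,c,0],[0,0,1]]).T+x[:3]
```

Run:
```python
from h import *
S,T=cv2.imread("pics/side0.png"),cv2.imread("pics/top0.png");P=[vision.camera_params(n) for n in("side","top")]
ms,_,_=blob((S.max(2)<78)&(S[...,0]<40),(291,278));mt,_,_=blob((T.max(2)<75),(398,191))
print(ms.sum(),mt.sum(),np.argwhere(ms).min(0),np.argwhere(ms).max(0),np.argwhere(mt).min(0),np.argwhere(mt).max(0))
g=ray((398,191),P[1],.2);print(g)
x=fit(box,[ms,mt],P,[g[0],g[1],.205,0.1],[.01,.01,.01,.2]);print("handle",x)
# lid: circle r 49mm at z
bs=(S[...,0].astype(int)>S[...,2]+20);bt=(T[...,0].astype(int)>T[...,2]+15)
a=np.linspace(0,2*np.pi,60)
for m,p,s in((bt,P[1],(383,201)),):
    m,_,c=blob(m|mt,s);print("lid px",m.sum(),c)
print("blue ctr ray lid z=.08", ray((355+(543-400)/5,175+128/5),P[1],.08), ray((250+194/5,245+358/5),P[0],.08))
# board
for im,p,s in((S,P[0],(289,203)),(T,P[1],(256,172))):
    hsv=cv2.cvtColor(im,cv2.COLOR_BGR2HSV);print("board hsv",hsv[s[1],s[0]-20],hsv[s[1]-45 if s[1]>180 else s[1],s[0]+60])
    m=((im[...,2]<165)|(hsv[...,0]<17)).astype(np.uint8);m=cv2.morphologyEx(m,cv2.MORPH_CLOSE,np.ones((9,9)))
    m,st,c=blob(m,s);q=np.argwhere(m)[:,::-1].astype(np.float32);W=np.array([ray(v,p,.016)[:2] for v in q],np.float32)
    print(st,c,cv2.minAreaRect(W))
```

```text
876 520 [253 274] [304 308] [183 377] [203 417]
[ 0.4803 -0.294   0.2   ]
handle (array([ 0.4772, -0.2867,  0.2065,  0.16  ]), np.float64(286.65098039215684), [np.int64(876), np.int64(520)])
lid px 1352 [386.4024 198.9845]
blue ctr ray lid z=.08 [ 0.4777 -0.2899  0.08  ] [ 0.477  -0.2905  0.08  ]
board hsv [ 17 187 158] [ 15 187 105]
[ 230  176  116   55 5295] [287.7894 203.2918] ((0.5678922533988953, 0.03428877145051956), (0.1651965230703354, 0.2840892970561981), 80.67529296875)
board hsv [ 12 143 139] [ 23 160 178]
[ 224  121   64  103 5194] [255.305 172.403] ((0.5702979564666748, 0.03584400936961174), (0.15311342477798462, 0.28665149211883545), 81.1169204711914)
```

The handle fits at (0.477, -0.287, 0.2065) with a yaw of 9.2°, and the lid centre (0.477, -0.290) agrees. The board centre is about (0.569, 0.035). I'll move high over the blue tub first.

>>> shift_gripper([
  [[-0.33, -0.315, -0.125, 0, 0, 60.6], [-0.33, -0.315, -0.125, 0, 0, 60.6], [-0.33, -0.315, -0.125, 0, 0, 60.6], [-0.33, -0.315, -0.125, 0, 0, 60.6], [-0.33, -0.315, -0.125, 0, 0, 60.6], [-0.33, -0.315, -0.125, 0, 0, 60.6], [-0.33, -0.315, -0.125, 0, 0, 60.6], [-0.33, -0.315, -0.125, 0, 0, 60.6], [-0.33, -0.315, -0.125, 0, 0, 60.6], [-0.33, -0.315, -0.125, 0, 0, 60.6], [-0.33, -0.315, -0.125, 0, 0, 60.6], [-0.33, -0.315, -0.125, 0, 0, 60.6]],
], aperture=0.094)

```text
time: 1.1
ee_pos: [0.4015, 0.1259, 0.3318]
tcp_rot: [[-0.155, 0.988, 0.003], [0.988, 0.155, -0.002], [-0.002, 0.003, -1.0]]
wrist_force: [0.2, -0.2, 0.4]
finger_gap: 0.0938
finger_force: 0.0
```

Add to h.py:
```python
from scipy.spatial.transform import Rotation as Ro
def delta(t,yaw_y):  # shift (tool axes) to TCP t, tool y at yaw (deg, mod 180), tool down
    s=manip.get_state();R=np.array(s["tcp_rot"]);p=np.array(s["ee_pos"])
    best=None
    for k in(0,180):
        a=np.radians(yaw_y+k);y=np.array([np.cos(a),np.sin(a),0]);z=np.array([0,0,-1.]);G=np.column_stack([np.cross(y,z),y,z])
        v=Ro.from_matrix(R.T@G).as_rotvec(degrees=True)
        if best is None or np.linalg.norm(v)<np.linalg.norm(best):best=v
    print(s["time"],p,"->",R.T@(np.array(t)-p),best,"q6",np.array(s["joint_pos"])[5],"F",np.array(s["wrist_force"]),s["finger_gap"])
```

```bash
python3 -c "
from h import *
delta([.477,-.287,.30],9.2)"
```

```text
1.1 [0.4015 0.1259 0.3318] -> [-0.4196  0.0106  0.0328] [ 0.1498  0.1275 -0.3009] q6 -3.218151272028125 F [ 0.1886 -0.2207  0.3761] 0.09375803212575753
```

>>> shift_gripper([
  [[-0.42, 0.01, 0.033, 0, 0, 0], [-0.42, 0.01, 0.033, 0, 0, 0], [-0.42, 0.01, 0.033, 0, 0, 0], [-0.42, 0.01, 0.033, 0, 0, 0], [-0.42, 0.01, 0.033, 0, 0, 0], [-0.42, 0.01, 0.033, 0, 0, 0], [-0.42, 0.01, 0.033, 0, 0, 0], [-0.42, 0.01, 0.033, 0, 0, 0], [-0.42, 0.01, 0.033, 0, 0, 0], [-0.42, 0.01, 0.033, 0, 0, 0], [-0.42, 0.01, 0.033, 0, 0, 0], [-0.42, 0.01, 0.033, 0, 0, 0]],
])

```text
time: 2.1
ee_pos: [0.4757, -0.2849, 0.2956]
tcp_rot: [[-0.156, 0.988, -0.003], [0.988, 0.156, 0.002], [0.003, -0.002, -1.0]]
wrist_force: [0.2, 0.4, 0.2]
finger_gap: 0.0936
finger_force: 0.0
```

>>> shift_gripper([
  [[0, 0, 0, 0, 0, 0], [0, 0, 0, 0, 0, 0], [0, 0, 0, 0, 0, 0]],
], quiet=true)

```text
ok
```

Run:
```python
from h import *
delta([.477,-.287,.30],9.2)
p=vision.camera_params("wrist");im=vision.camera("wrist")
q=proj(box([.4772,-.2867,.2065,.16]),p);print(q)
for a in range(8):
    for b in range(a):
        if bin(a^b).count("1")==1: cv2.line(im,tuple(int(v) for v in q[a]),tuple(int(v) for v in q[b]),(0,255,0),1)
cv2.imwrite("pics/w1.png",im)
```

```text
2.35 [ 0.4766 -0.2814  0.298 ] -> [-0.0056 -0.0005 -0.002 ] [0.0319 0.014  0.101 ] q6 -48.834848265213104 F [0.0667 0.7595 0.1961] 0.09407705594424498
[[243.8976 231.0267]
 [242.9428 240.0555]
 [243.2488 152.7513]
 [242.1545 155.5328]
 [266.4469 231.0853]
 [267.3544 240.1173]
 [267.5579 152.8289]
 [268.6421 155.6167]]
```

View pics/w1.png

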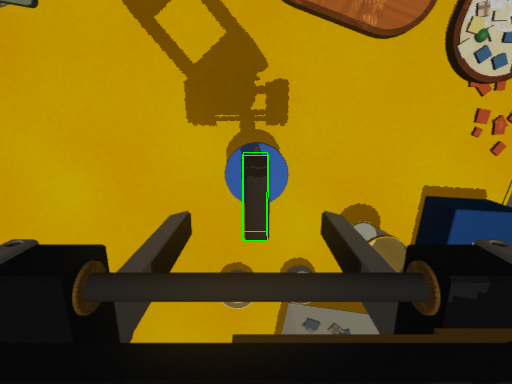

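The wrist image confirms the fit: the green box overlay sits on the handle at (255,197), midway between the fingers. I'll descend and grip.

>>> shift_gripper([
  [[-0.005, 0, 0.035, 0, 0, 0], [-0.005, 0, 0.07, 0, 0, 0], [-0.005, 0, 0.095, 0, 0, 0], [-0.005, 0, 0.11, 0, 0, 0], [-0.005, 0, 0.11, 0, 0, 0], [-0.005, 0, 0.11, 0, 0, 0], [-0.005, 0, 0.11, 0, 0, 0]],
])

```text
time: 2.98
ee_pos: [0.4783, -0.2881, 0.1894]
tcp_rot: [[-0.161, 0.987, 0.002], [0.987, 0.161, -0.002], [-0.002, 0.002, -1.0]]
wrist_force: [0.0, 0.9, 0.4]
finger_gap: 0.0941
finger_force: 0.0
```

>>> shift_gripper([
  [[-0.0, 0, 0, 0, 0, 0], [-0.0, 0, 0, 0, 0, 0], [-0.0, 0, 0, 0, 0, 0], [0, 0, 0, 0, 0, 0], [0, 0, 0, 0, 0, 0], [0, 0, 0, 0, 0, 0], [0, 0, 0, 0, 0, 0], [0, 0, 0, 0, 0, 0], [0, 0, 0, 0, 0, 0]],
], aperture=0.015, clamp_n=35)

```text
time: 3.73
ee_pos: [0.4772, -0.288, 0.1873]
tcp_rot: [[-0.16, 0.987, -0.0], [0.987, 0.16, 0.0], [0.0, -0.0, -1.0]]
wrist_force: [-0.1, -0.1, -0.8]
finger_gap: 0.0373
finger_force: 0.0
```

>>> shift_gripper([
  [[0, 0, 0, 0, 0, 0], [0, 0, 0, 0, 0, 0], [0, 0, 0, 0, 0, 0], [0, 0, 0, 0, 0, 0], [0, 0, 0, 0, 0, 0], [0, 0, 0, 0, 0, 0]],
])

```text
time: 4.23
ee_pos: [0.4775, -0.288, 0.1874]
tcp_rot: [[-0.16, 0.987, 0.001], [0.987, 0.16, 0.0], [-0.0, 0.001, -1.0]]
wrist_force: [1.7, -0.0, -1.3]
finger_gap: 0.026
finger_force: 35.0
```

Gripped at a 26 mm gap. Now a gentle lift of 95 mm in total.

>>> shift_gripper([
  [[0, 0, -0.005, 0, 0, 0], [0, 0, -0.012, 0, 0, 0], [0, 0, -0.02, 0, 0, 0], [0, 0, -0.03, 0, 0, 0], [0, 0, -0.04, 0, 0, 0], [0, 0, -0.05, 0, 0, 0], [0, 0, -0.06, 0, 0, 0], [0, 0, -0.07, 0, 0, 0], [0, 0, -0.08, 0, 0, 0], [0, 0, -0.088, 0, 0, 0], [0, 0, -0.093, 0, 0, 0], [0, 0, -0.095, 0, 0, 0]],
])

```text
time: 5.23
ee_pos: [0.4777, -0.2884, 0.2839]
tcp_rot: [[-0.16, 0.987, 0.002], [0.987, 0.16, -0.001], [-0.002, 0.001, -1.0]]
wrist_force: [-0.5, -0.2, -4.9]
finger_gap: 0.026
finger_force: 35.0
```

>>> shift_gripper([
  [[0, 0, 0, 0, 0, 0], [0, 0, 0, 0, 0, 0], [0, 0, 0, 0, 0, 0], [0, 0, 0, 0, 0, 0], [0, 0, 0, 0, 0, 0], [0, 0, 0, 0, 0, 0], [0, 0, 0, 0, 0, 0], [0, 0, 0, 0, 0, 0], [0, 0, 0, 0, 0, 0], [0, 0, 0, 0, 0, 0], [0, 0, 0, 0, 0, 0], [0, 0, 0, 0, 0, 0]],
])

```text
time: 6.23
ee_pos: [0.4773, -0.288, 0.2825]
tcp_rot: [[-0.16, 0.987, 0.0], [0.987, 0.16, -0.0], [-0.0, 0.0, -1.0]]
wrist_force: [0.5, -1.3, -5.8]
finger_gap: 0.0255
finger_force: 35.0
```

Run:
```python
from h import *
cv2.imwrite("pics/side2.png",vision.camera("side"))
```

```text
(no output)
```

View pics/side2.png

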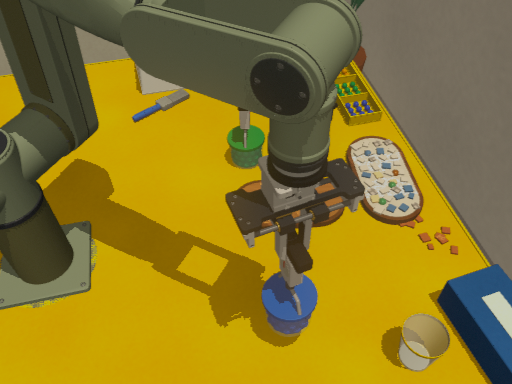

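The tub hangs on the scale at (289,305), its shadow separate from it, with a pull of about 5 N. I'll hold it still a little over one second more.

>>> shift_gripper([
  [[0, 0, 0, 0, 0, 0], [0, 0, 0, 0, 0, 0], [0, 0, 0, 0, 0, 0], [0, 0, 0, 0, 0, 0], [0, 0, 0, 0, 0, 0], [0, 0, 0, 0, 0, 0], [0, 0, 0, 0, 0, 0], [0, 0, 0, 0, 0, 0], [0, 0, 0, 0, 0, 0], [0, 0, 0, 0, 0, 0], [0, 0, 0, 0, 0, 0], [0, 0, 0, 0, 0, 0]],
])

```text
time: 7.28
ee_pos: [0.4773, -0.288, 0.2825]
tcp_rot: [[-0.16, 0.987, 0.0], [0.987, 0.16, -0.0], [-0.0, 0.0, -1.0]]
wrist_force: [0.2, -0.3, -5.9]
finger_gap: 0.026
finger_force: 35.0
```

>>> shift_gripper([
  [[0, 0, 0, 0, 0, 0], [0, 0, 0, 0, 0, 0], [0, 0, 0, 0, 0, 0], [0, 0, 0, 0, 0, 0], [0, 0, 0, 0, 0, 0], [0, 0, 0, 0, 0, 0]],
])

```text
time: 7.78
ee_pos: [0.4772, -0.288, 0.2825]
tcp_rot: [[-0.16, 0.987, -0.0], [0.987, 0.16, -0.0], [-0.0, -0.0, -1.0]]
wrist_force: [-0.1, -0.3, -5.7]
finger_gap: 0.0256
finger_force: 35.0
```

```bash
python3 -c "
from h import *
delta([.5695,.035,.283],9.2)"
```

```text
7.7833 [ 0.4772 -0.288   0.2825] -> [ 0.3041  0.1426 -0.0006] [-0.0006  0.001  -0.0137] q6 -49.19129288703192 F [-0.1097 -0.3115 -5.6619] 0.0255920085729872
```

>>> shift_gripper([
  [[0.007, 0.003, 0, 0, 0, 0], [0.02, 0.01, 0, 0, 0, 0], [0.04, 0.019, 0, 0, 0, 0], [0.06, 0.028, 0, 0, 0, 0], [0.08, 0.038, 0, 0, 0, 0], [0.1, 0.047, 0, 0, 0, 0], [0.12, 0.056, 0, 0, 0, 0], [0.14, 0.066, 0, 0, 0, 0], [0.16, 0.075, 0, 0, 0, 0], [0.175, 0.082, 0, 0, 0, 0], [0.185, 0.087, 0, 0, 0, 0], [0.19, 0.089, 0, 0, 0, 0]],
])

```text
time: 8.78
ee_pos: [0.5351, -0.0842, 0.2825]
tcp_rot: [[-0.162, 0.987, 0.0], [0.987, 0.162, 0.001], [0.001, 0.0, -1.0]]
wrist_force: [-0.5, 0.7, -5.8]
finger_gap: 0.0254
finger_force: 35.0
```

>>> shift_gripper([
  [[0.005, 0.002, 0, 0, 0, 0], [0.015, 0.007, 0, 0, 0, 0], [0.03, 0.014, 0, 0, 0, 0], [0.05, 0.023, 0, 0, 0, 0], [0.07, 0.033, 0, 0, 0, 0], [0.085, 0.04, 0, 0, 0, 0], [0.098, 0.046, 0, 0, 0, 0], [0.107, 0.05, 0, 0, 0, 0], [0.112, 0.053, 0, 0, 0, 0], [0.114, 0.0535, 0, 0, 0, 0], [0.114, 0.0535, 0, 0, 0, 0], [0.114, 0.0535, 0, 0, 0, 0]],
])

```text
time: 9.78
ee_pos: [0.5693, 0.0341, 0.2824]
tcp_rot: [[-0.159, 0.987, -0.0], [0.987, 0.159, -0.001], [-0.001, -0.0, -1.0]]
wrist_force: [-0.6, -0.2, -5.7]
finger_gap: 0.0257
finger_force: 35.0
```

Run:
```python
from h import *
delta([.5695,.035,.283],9.2)
T=vision.camera("side");cv2.imwrite("pics/side3.png",T)
```

```text
9.7833 [0.5693 0.0341 0.2824] -> [ 0.0008  0.0004 -0.0006] [-0.0264  0.0382 -0.0586] q6 -14.378480938387467 F [-0.6477 -0.2021 -5.6651] 0.02569741788940826
```

View pics/side3.png

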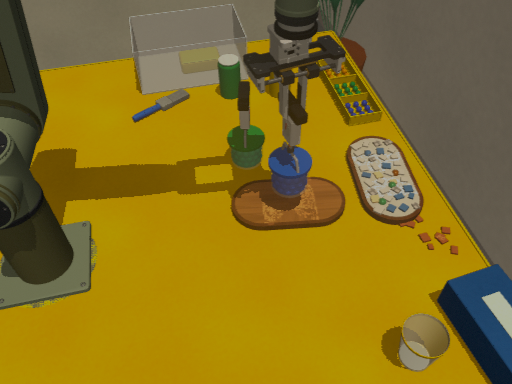

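The tub hangs over the board, with its foot at (290,190) and the board centre at (289,203) below it. I'll lower it 79 mm slowly until the scale goes slack.

>>> shift_gripper([
  [[0, 0, 0.005, 0, 0, 0], [0, 0, 0.012, 0, 0, 0], [0, 0, 0.02, 0, 0, 0], [0, 0, 0.028, 0, 0, 0], [0, 0, 0.035, 0, 0, 0], [0, 0, 0.041, 0, 0, 0], [0, 0, 0.046, 0, 0, 0], [0, 0, 0.05, 0, 0, 0], [0, 0, 0.053, 0, 0, 0], [0, 0, 0.056, 0, 0, 0], [0, 0, 0.059, 0, 0, 0], [0, 0, 0.062, 0, 0, 0]],
])

```text
time: 10.83
ee_pos: [0.5697, 0.0349, 0.2206]
tcp_rot: [[-0.16, 0.987, 0.001], [0.987, 0.16, -0.0], [-0.0, 0.001, -1.0]]
wrist_force: [0.7, 0.3, -5.4]
finger_gap: 0.0257
finger_force: 35.0
```

>>> shift_gripper([
  [[0, 0, 0.003, 0, 0, 0], [0, 0, 0.006, 0, 0, 0], [0, 0, 0.009, 0, 0, 0], [0, 0, 0.012, 0, 0, 0], [0, 0, 0.014, 0, 0, 0], [0, 0, 0.016, 0, 0, 0], [0, 0, 0.0165, 0, 0, 0], [0, 0, 0.0165, 0, 0, 0], [0, 0, 0.0165, 0, 0, 0], [0, 0, 0.0165, 0, 0, 0]],
])

```text
time: 11.67
ee_pos: [0.5698, 0.0348, 0.2044]
tcp_rot: [[-0.16, 0.987, 0.001], [0.987, 0.16, -0.0], [-0.0, 0.001, -1.0]]
wrist_force: [0.0, 0.0, -1.3]
finger_gap: 0.026
finger_force: 35.0
```

```bash
python3 -c "
from h import *
cv2.imwrite('pics/side4.png',vision.camera('side'));print(manip.get_state()['wrist_force'],manip.get_state()['wrist_torque'])"
```

```text
[ 0.4063 -0.7067 -1.6345] [-0.0405 -0.0204  0.0054]
```

View pics/side4.png

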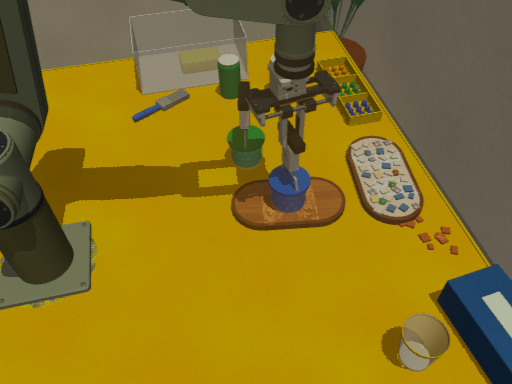

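The tub stands on the board at (289,190), and the force is back at its pre-lift value of about −1.3 N. I'll open the fingers and rise straight up.

>>> shift_gripper([
  [[0, 0, 0, 0, 0, 0], [0, 0, 0, 0, 0, 0], [0, 0, 0, 0, 0, 0], [0, 0, 0, 0, 0, 0], [0, 0, 0, 0, 0, 0], [0, 0, 0, 0, 0, 0], [0, 0, 0, 0, 0, 0], [0, 0, 0, 0, 0, 0], [0, 0, 0, 0, 0, 0], [0, 0, 0, 0, 0, 0]],
], aperture=0.08)

```text
time: 12.55
ee_pos: [0.5694, 0.0349, 0.2039]
tcp_rot: [[-0.16, 0.987, -0.0], [0.987, 0.16, 0.0], [0.0, -0.0, -1.0]]
wrist_force: [-0.4, -0.0, 0.7]
finger_gap: 0.0801
finger_force: 0.0
```

>>> shift_gripper([
  [[0, 0, -0.01, 0, 0, 0], [0, 0, -0.03, 0, 0, 0], [0, 0, -0.06, 0, 0, 0], [0, 0, -0.09, 0, 0, 0], [0, 0, -0.12, 0, 0, 0], [0, 0, -0.14, 0, 0, 0], [0, 0, -0.15, 0, 0, 0], [0, 0, -0.15, 0, 0, 0], [0, 0, -0.15, 0, 0, 0]],
])

```text
time: 13.3
ee_pos: [0.5693, 0.0349, 0.3539]
tcp_rot: [[-0.16, 0.987, 0.0], [0.987, 0.16, 0.0], [-0.0, 0.0, -1.0]]
wrist_force: [0.1, -0.4, -0.7]
finger_gap: 0.08
finger_force: 0.0
```

Run:
```python
from h import *
a=vision.camera("side");b=vision.camera("top");p=vision.camera_params("top")
c=np.hstack([a[60:260,180:380],b[80:280,156:356]]);cv2.imwrite("pics/end.png",cv2.resize(c,None,fx=2,fy=2))
```

```text
(no output)
```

View pics/end.png

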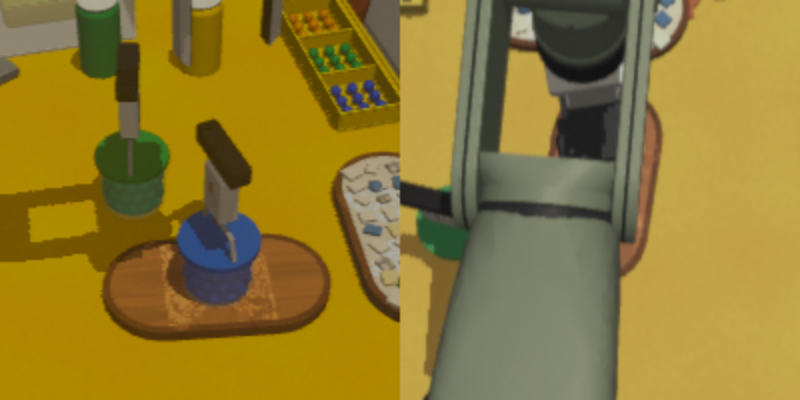

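The blue tub stands upright in the middle of the board, its foot at about (217,285) in the crop. The green tub hasn't moved and the gripper is well clear, so I'm handing it in.

```bash
python3 -c "
from cell import manip, vision, ticket
print(ticket.job_done())"
```

```text
the job is handed in; nothing more can be done
None
```

I weighed the blue tub hanging still about 7 cm above the table for over two seconds, set it upright in the middle of the empty board and let go, left the green tub where it stood, and handed the job in at about 13 s of robot time; no verdict was returned.

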